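Tap down the tile-levelling caps in order

ROBOT

A 6-joint arm with a two-finger parallel gripper is mounted at the origin on the work surface. World frame = base frame: x ahead of the robot, y to its left, z up, the work surface at z = 0. Lengths are in m, angles in rad, forces in N, time in s.
With the tool pointing down it reaches from about 0.3 to 0.825 m from the base axis. Payload 5.4 kg.
Tool frame: the origin (TCP) lies between the finger pads; the fingertips stand 25 mm ahead of it and the grasp point (between the pads) lies 6 mm ahead of it; z points along the fingers, y is the line along which they close (so a half turn about z gives the same grasp; the last joint's range is limited). The gripper opens to 92 mm and grips with 3 to 60 N. Pads are 20 mm wide; open, the fingers measure 128 mm over their backs; the gripper's body (75 mm by 189 mm) begins 69 mm behind the grasp point.
Start: joints at [-1.316, 0.158, 1.597, -0, 1.386, -0.21], TCP at [0.258, -0.514, 0.24] pointing down, gripper open.
Joint ranges: [-2.91, 2.91], [-0.94, 2.29], [0.18, 2.7], [-1.29, 4.43], [0.17, 2.64], [-3, 3]. Speed limits (rad/s): [2.57, 2.57, 3.14, 3.14, 3.14, 3.14].

INTERFACE

Orientations are given as a rotation vector (axis times angle).
In Python, from bench import bot gives the robot as it stands.
- The arm moves only by the tool carry_out, never from a script. Its arguments are lists of equal length, an entry for each row: "slide": the shift along the tool's x, y, z in mm, a list of three; "roll": the turn about the tool's z in rad. A call has 1 to 12 rows; each row is the pose to reach, as a shift and turn from the pose commanded when the call began, along the tool's axes at that moment; what a row does not reach only later rows make up. A row lasts 1/8 s, in which the tool goes at most 62.5 mm and 10.7 degrees, less where a joint would pass 70% of its speed; a pose out of reach is approached as far as the arm can. A call with a gripper value outside its range is refused whole. "grip" is the finger opening in mm, from 0 to 91.9, set as the call begins (left out, the last holds). The fingers move at their own pace and stop on an object; the grip force is fixed at half the most. Time passes only in rows, so rows that repeat a pose let the fingers close. It gives the time, the measured TCP pose, the force, the opening and the grip force at its end, in the units of the state.
- bot.state(): the state, without advancing time (a new reading comes with each control period).
- bot.snapshot(name): name is "scene" or "top" or "wrist"; returns the picture (384x512x3 uint8, blue, green, red); there is no depth.
- bot.camera_params(name): a dict with "fov_y" (degrees; the focal length in pixels is half the picture's height over the tangent of half this angle, whatever the lens; pixels are square), "cx", "cy" (the principal point, pixels), "distortion" ([k1, k2, p1, p2, k3] as OpenCV has them; the pictures are not rectified), "R" (3x3) and "t" (3): a world point X has camera coordinates R X + t. Camera axes: x right, y down, z forward; pixel columns grow to the right and rows downward; lengths in m; the calibration is good to about 2 mm. A picture is of the moment at which its call begins: read the wrist's pose just before it. camera_params takes no time and is no camera call; for the wrist camera it gives the pose at the moment of the call.
- bot.job_done(): hands the job in; it is judged then, once.
The state is a dict: "time_s": time; "q": joint angles; "joint_vel": joint speeds; "effort": joint torques, N m; "tcp_pos": TCP position; "orientation": TCP orientation; "wrist_force": force on the tool from outside, world axes, zero at the start; "moment": the same for the moment, N m; "finger_gap": finger opening in m; "gripper_force": force on a finger pad.
Only numpy, scipy, OpenCV 4.12 (cv2) and the standard library are available. Lean on these libraries where they do the work, as an engineer would, in place of code of your own. Each camera call takes 0.05 s, during which the arm holds its last target. There are 200 camera calls.

TASK

Lightly tap down the yellow tile-levelling cap on the tiled panel, then the red one, then the blue one, each until its foot rests on the tiles. Nothing is to be picked up or pulled: only push gently on the crowns from above. Leave the green cap untouched and everything else on the bench where it lies.

Things in the scene. Friction and masses are not known exactly. Their poses are not given: they have to be found in the camera images.
- panel: fixed work panel: plywood board 225 x 327 mm with six white 100 mm tiles (2 along x, 3 along y), lying flat; origin at the centre of its underside on the bench, tile tops 19 mm above the origin; z up
- cap_yellow: yellow levelling cap, round, 26 mm tall: foot 46 mm across, flat crown 40 mm across, cushioned (springs in 1 mm per 2.5 N, at most 6 mm). Origin: centre of foot's underside, crown top 26 mm above; z up. Slides only up and down a fixed stud, stiffly (3 N), stays where left; foot starts 6 to 9 mm above the tiles and stops on them. Any colour may stand on any of the panel's four studs.
- cap_red: red levelling cap, round, 26 mm tall: foot 46 mm across, flat crown 40 mm across, cushioned (springs in 1 mm per 2.5 N, at most 6 mm). Origin: centre of foot's underside, crown top 26 mm above; z up. Slides only up and down a fixed stud, stiffly (3 N), stays where left; foot starts 6 to 9 mm above the tiles and stops on them. Any colour may stand on any of the panel's four studs.
- cap_blue: blue levelling cap, round, 26 mm tall: foot 46 mm across, flat crown 40 mm across, cushioned (springs in 1 mm per 2.5 N, at most 6 mm). Origin: centre of foot's underside, crown top 26 mm above; z up. Slides only up and down a fixed stud, stiffly (3 N), stays where left; foot starts 6 to 9 mm above the tiles and stops on them. Any colour may stand on any of the panel's four studs.
- cap_green: green levelling cap, round, 26 mm tall: foot 46 mm across, flat crown 40 mm across, cushioned (springs in 1 mm per 2.5 N, at most 6 mm). Origin: centre of foot's underside, crown top 26 mm above; z up. Slides only up and down a fixed stud, stiffly (3 N), stays where left; foot starts 6 to 9 mm above the tiles and stops on them. Any colour may stand on any of the panel's four studs.
- float: loose rubber grout float, 240 x 100 mm, orange arched handle, 70 mm tall; origin under its centre, x along its length
- trowel: loose blue plastic notched trowel, blade 270 x 120 mm, arched handle, 67 mm tall; origin under its centre, x along its length
- tile_left: loose white ceramic tile 100 x 100 x 7 mm on the bench, on the robot's left; origin under its centre
- tile_right: loose white ceramic tile 100 x 100 x 7 mm on the bench, on the robot's right; origin under its centre
- scraper: loose steel putty scraper with wooden handle, about 220 x 76 x 20 mm, beyond the panel; x points from handle to blade
- pencil: loose flat black carpenter's pencil 14 x 120 x 8 mm lying on the panel; origin under its centre, y along it
- stone: loose terracotta rubbing stone 30 x 60 x 20 mm lying on the panel; origin under its centre
Things that resemble listed ones, but are neither listed nor needed, are in the scene too. What is shaped like the pencil but purple or white is not meant.

How it is judged:
By the outcome, as a careful person would: the job done as asked, in the order asked, and still so for the second after the job is handed in, with the robot touching nothing.
It also fails if it takes over 38 s, if anything falls off the work surface, if the arm or the gripper's body presses on something with over 40 N, if the wrist force passes 120 N, or if a joint passes its speed limit or range.

## Working session

There is one attempt and no reset: what is moved stays moved. The work goes in short steps, Python scripts to look and compute and a tool call to move; the robot and the scene stay as the last step left them, time stands still between calls to the robot, and variables do not carry over. Pictures are saved under pics/ and viewed, at most 10 in all, crops included, and the job is handed in when it is done.

Besides the shell and the picture viewer there is one more tool, called after "Call:" by a JSON object that holds its "fn" and its "kwargs", one argument or row to a line. carry_out: Moves the arm, as the interface text tells. Its arguments: {"type":"object","properties":{"slide":{"type":"array"},"roll":{"type":"array"},"grip":{"type":"number"}},"required":["slide","roll"]}

```bash
mkdir -p pics
python3 - <<'E'
from bench import bot
import cv2
s=bot.state();print(s)
for n in("scene","top"):
    im=bot.snapshot(n);cv2.imwrite(f"pics/{n}0.png",im)
    p=bot.camera_params(n);print(n,p)
E
```

```text
{'time_s': 0.0, 'q': array([-1.31612062e+00,  1.59103931e-01,  1.59820528e+00, -4.97038643e-06,
        1.38616265e+00, -2.10064630e-01]), 'joint_vel': array([ 9.13083532e-04,  7.88890366e-04, -7.58963601e-05, -2.14226305e-04,
       -1.69583245e-04, -5.80706666e-04]), 'effort': array([ 2.46644349e-04, -3.85563076e+01, -3.22114348e+01,  7.01507949e-02,
        3.76504264e-02, -1.55880930e-04]), 'tcp_pos': array([ 0.2575621 , -0.51345643,  0.23860153]), 'orientation': array([-3.05532859e+00, -7.23029296e-01,  7.34647882e-05]), 'wrist_force': array([-0.10711852, -0.222802  ,  0.41147808]), 'moment': array([-0.03295154,  0.00145131, -0.00295849]), 'gripper_force': 0.0, 'finger_gap': 0.09163115264720242}
scene {'fov_y': 42.63578516779083, 'cx': 256.07003119390623, 'cy': 189.64509359063305, 'distortion': array([-0.16983335,  0.        ,  0.        ,  0.        ,  0.        ]), 'R': array([[-0.13385626,  0.99092578, -0.01219008],
       [ 0.78410348,  0.09838   , -0.61278308],
       [-0.60602329, -0.09158314, -0.79015713]]), 't': array([ 0.08115928, -0.36085341,  1.8693378 ])}
top {'fov_y': 51.154803878366714, 'cx': 248.29274500068257, 'cy': 195.2196017763204, 'distortion': array([0.01544078, 0.        , 0.        , 0.        , 0.        ]), 'R': array([[-0.01615148, -0.99962323, -0.02219317],
       [-0.98165444,  0.02007077, -0.18960938],
       [ 0.18998338,  0.01872355, -0.98160875]]), 't': array([0.00215523, 0.49664986, 1.1709868 ])}
```

View pics/top0.png

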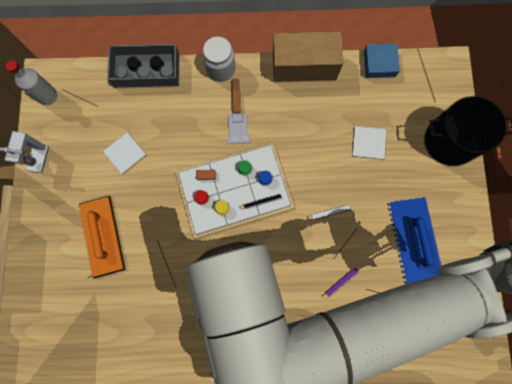

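View pics/scene0.png

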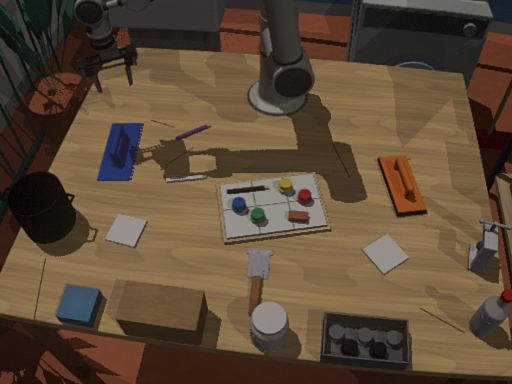

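The top view shows the yellow cap at (221,207), red (201,197), blue (265,178), green (244,167), the pencil at (261,201) and the stone at (206,174). The scene view shows the same caps on the panel: yellow (286,186), red (305,197), blue (239,205), green (258,215). The caps are the only round ones in these colours on the panel. I'll triangulate them now.

```bash
cat > h.py <<'E'
import cv2, numpy as np
from bench import bot
H={'yellow':(22,35),'red':(172,6),'blue':(108,128),'green':(50,85)}
def centre(im,c,near,r=14,amin=15):
    h,s,v=cv2.split(cv2.cvtColor(im,cv2.COLOR_BGR2HSV)); a,b=H[c]
    m=((h>=a)&(h<=b)) if a<b else ((h>=a)|(h<=b))
    m=(m&(s>140)&(v>60)).astype(np.uint8); k=np.zeros_like(m); cv2.circle(k,near,r,1,-1)
    n,_,st,ce=cv2.connectedComponentsWithStats(m*k)
    i=1+np.argmax(st[1:,4]); return ce[i],st[i]
def ray(p,uv):
    f=192/np.tan(np.radians(p['fov_y'])/2)
    K=np.array([[f,0,p['cx']],[0,f,p['cy']],[0,0,1]])
    n=cv2.undistortPoints(np.array([[uv]],float),K,p['distortion'])[0,0]
    R=p['R'];return -R.T@p['t'],R.T@np.array([n[0],n[1],1])
def onz(p,uv,z):
    o,d=ray(p,uv);return o+d*(z-o[2])/d[2]
E
python3 - <<'E'
from h import *
from scipy.spatial.transform import Rotation as Ro
P={'top':{'yellow':(221,207),'red':(201,197),'blue':(265,178),'green':(244,167)},'scene':{'yellow':(286,186),'red':(305,197),'blue':(239,205),'green':(258,215)}}
for c in H:
    for n in P:
        im=cv2.imread(f'pics/{n}0.png');ce,st=centre(im,c,P[n][c]);print(c,n,ce.round(1),st,onz(bot.camera_params(n),ce,.048).round(4))
s=bot.state();R=Ro.from_rotvec(s['orientation']).as_matrix();print(R.round(4))
t=np.array([.55,0,.2]);print((R.T@(t-s['tcp_pos'])*1000).round())
E
```

```text
yellow top [221.5 207.3] [215 201  14  14 151] [0.4611 0.0746 0.048 ]
yellow scene [285.  185.3] [279 179  13  14 139] [0.4713 0.0738 0.048 ]
red top [200.9 196.9] [195 191  13  13 143] [0.4944 0.1372 0.048 ]
red scene [304.1 196. ] [298 189  13  15 138] [0.5057 0.1363 0.048 ]
blue top [264.8 177.5] [259 171  13  14 142] [ 0.5507 -0.0582  0.048 ]
blue scene [237.6 202.6] [232 198  13  13  96] [ 0.5562 -0.0629  0.048 ]
green top [244.3 167.3] [238 161  13  13 127] [0.5843 0.0041 0.048 ]
green scene [261. 210.] [261 210   1   1   1] [0.5745 0.0113 0.048 ]
[[ 8.939e-01  4.483e-01 -4.000e-04]
 [ 4.483e-01 -8.939e-01  1.600e-03]
 [ 3.000e-04 -1.700e-03 -1.000e+00]]
[ 492. -328.   39.]
```

Call:
{"fn": "carry_out", "kwargs": {
  "slide": [
    [120,-95,0],
    [240,-190,0],
    [360,-280,0],
    [483,-378,0],
    [483,-378,0],
    [483,-378,0],
    [483,-378,0],
    [483,-378,0],
    [483,-378,0],
    [483,-378,0],
    [483,-378,0],
    [483,-378,0]
  ],
  "roll": [0,0,0,0,0,0,0,0,0,0,0,0],
  "grip": 0
}}

```text
time_s: 1.6
tcp_pos: [0.5196, 0.0401, 0.2391]
orientation: [3.057, 0.724, -0.002]
wrist_force: [0.3, 0.7, 0.2]
finger_gap: 0.0001
gripper_force: 0.0
```

Run:
```python
from h import *
import pickle
s=bot.state();p=bot.camera_params('wrist');im=bot.snapshot('wrist');cv2.imwrite('pics/w1.png',im);pickle.dump((s,p),open('w1.pkl','wb'))
print(s['time_s'],s['tcp_pos'],s['orientation'],s['joint_vel'].round(3),s['wrist_force'],s['finger_gap'])
```

```text
1.6 [0.5196152  0.04014711 0.2391139 ] [ 3.05691570e+00  7.24070833e-01 -1.94217358e-03] [-0.027 -0.012  0.008 -0.001 -0.001  0.002] [0.31879345 0.65652525 0.19201062] 0.00010184968802653873
```

View pics/w1.png

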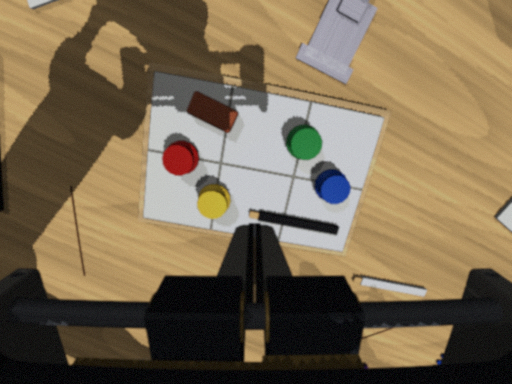

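The wrist view shows red (181,157), yellow (212,201), green (304,142) and blue (332,186). The closed fingers reach in from below, and the pencil lies between yellow and blue at (295,222).

Run:
```python
from h import *
import pickle
from scipy.spatial.transform import Rotation as Ro
s,p=pickle.load(open('w1.pkl','rb'));im=cv2.imread('pics/w1.png')
R=Ro.from_rotvec(s['orientation']).as_matrix();print(R.round(4))
print('cam',(-p['R'].T@p['t']).round(3))
for c,n in {'yellow':(212,201),'red':(181,157),'blue':(332,186),'green':(304,142)}.items():
    ce,st=centre(im,c,n,28)
    X=onz(p,ce,.048);print(c,ce.round(1),st,X.round(4),'tool shift mm',(R.T@(X-s['tcp_pos'])*1000).round(1), onz(p,ce,.04).round(4)[:2])
```

```text
[[ 8.938e-01  4.486e-01 -1.200e-03]
 [ 4.486e-01 -8.938e-01 -4.000e-04]
 [-1.200e-03 -2.000e-04 -1.000e+00]]
cam [0.594 0.077 0.385]
yellow [213.1 200.7] [198 184  32  34 839] [0.4676 0.0747 0.048 ] tool shift mm [-30.8 -54.1 191.2] [0.4646 0.0746]
red [180.1 157.7] [163 141  36  34 926] [0.5013 0.1359 0.048 ] tool shift mm [ 26.8 -93.7 191.1] [0.4991 0.1372]
blue [332.9 186.5] [316 170  34  33 815] [ 0.556  -0.0575  0.048 ] tool shift mm [-11.1 103.7 191.1] [ 0.5551 -0.0608]
green [304.8 142.9] [288 127  33  32 792] [0.5884 0.0036 0.048 ] tool shift mm [ 45.4  63.6 191. ] [0.5883 0.0019]
```

Call:
{"fn": "carry_out", "kwargs": {
  "slide": [
    [-31,-54,0],
    [-31,-54,30],
    [-31,-54,80],
    [-31,-54,130],
    [-31,-54,148],
    [-31,-54,148],
    [-31,-54,148],
    [-31,-54,148]
  ],
  "roll": [0,0,0,0,0,0,0,0]
}}

```text
time_s: 2.65
tcp_pos: [0.4693, 0.0744, 0.0931]
orientation: [3.056, 0.722, 0.004]
wrist_force: [-0.3, -0.8, 0.3]
finger_gap: 0.0002
gripper_force: 0.0
```

Run:
```python
from h import *
im=bot.snapshot('wrist');cv2.imwrite('pics/w2.png',im)
```

```text
(no output)
```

View pics/w2.png

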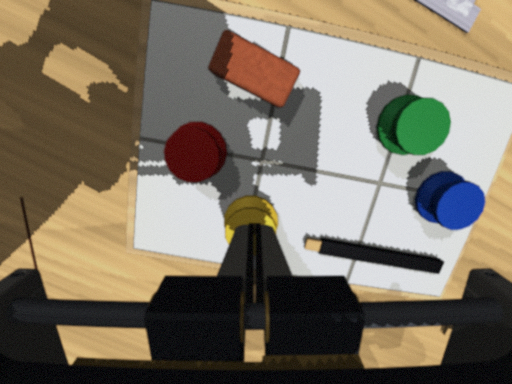

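The fingers hang over the yellow cap, whose crown is at (252,215), well aligned. I'll lower them gently.

Call:
{"fn": "carry_out", "kwargs": {
  "slide": [
    [0,0,6],
    [0,0,12],
    [0,0,15],
    [0,0,17],
    [0,0,18],
    [0,0,19],
    [0,0,20],
    [0,0,20]
  ],
  "roll": [0,0,0,0,0,0,0,0]
}}

```text
time_s: 3.7
tcp_pos: [0.4681, 0.0748, 0.0715]
orientation: [-3.057, -0.724, 0.0]
wrist_force: [-0.3, 0.4, 2.7]
finger_gap: 0.0002
gripper_force: 1.3
```

Call:
{"fn": "carry_out", "kwargs": {
  "slide": [
    [0,0,0.7],
    [0,0,1.5],
    [0,0,1.5],
    [0,0,1.5]
  ],
  "roll": [0,0,0,0]
}}

```text
time_s: 4.2
tcp_pos: [0.4681, 0.0748, 0.0701]
orientation: [-3.057, -0.724, 0.0]
wrist_force: [0.1, 0.2, 3.5]
finger_gap: 0.0007
gripper_force: 1.2
```

Call:
{"fn": "carry_out", "kwargs": {
  "slide": [
    [0,0,0.7],
    [0,0,1.5],
    [0,0,1.5],
    [0,0,1.5]
  ],
  "roll": [0,0,0,0]
}}

```text
time_s: 4.7
tcp_pos: [0.4681, 0.0748, 0.0687]
orientation: [-3.057, -0.724, 0.0]
wrist_force: [-2.0, 0.7, 4.5]
finger_gap: 0.0004
gripper_force: 2.1
```

Call:
{"fn": "carry_out", "kwargs": {
  "slide": [
    [0,0,0.6],
    [0,0,1.2],
    [0,0,1.2],
    [0,0,1.2]
  ],
  "roll": [0,0,0,0]
}}

```text
time_s: 5.2
tcp_pos: [0.4681, 0.0748, 0.0676]
orientation: [-3.057, -0.724, 0.0]
wrist_force: [-3.1, 0.4, 5.7]
finger_gap: 0.0001
gripper_force: 3.3
```

Call:
{"fn": "carry_out", "kwargs": {
  "slide": [
    [0,0,0.5],
    [0,0,1.0],
    [0,0,1.0],
    [0,0,1.0]
  ],
  "roll": [0,0,0,0]
}}

```text
time_s: 5.7
tcp_pos: [0.4682, 0.0748, 0.0669]
orientation: [-3.057, -0.724, 0.0]
wrist_force: [-2.8, 1.1, 8.5]
finger_gap: 0.0002
gripper_force: 4.2
```

Yellow is seated: 8.5 N, with the stiffness matching the cushion. Next is red.

Call:
{"fn": "carry_out", "kwargs": {
  "slide": [
    [0,0,-5],
    [0,0,-20],
    [0,0,-36],
    [20,-14,-36],
    [57,-41,-36],
    [57,-41,-36],
    [57,-41,-28],
    [57,-41,-20],
    [57,-41,-20],
    [57,-41,-20]
  ],
  "roll": [0,0,0,0,0,0,0,0,0,0]
}}

```text
time_s: 6.95
tcp_pos: [0.5006, 0.1366, 0.0863]
orientation: [-3.057, -0.722, 0.0]
wrist_force: [-0.1, -0.2, 0.8]
finger_gap: 0.0003
gripper_force: 0.0
```

Run:
```python
from h import *
im=bot.snapshot('wrist');cv2.imwrite('pics/w3.png',im)
```

```text
(no output)
```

View pics/w3.png

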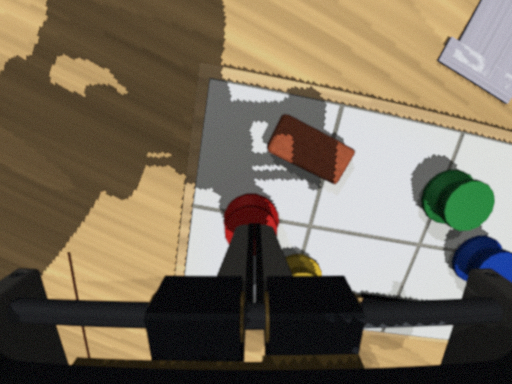

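The fingers are over red, whose crown is at (252,215). Yellow shows at (303,266). I'll lower onto red.

Call:
{"fn": "carry_out", "kwargs": {
  "slide": [
    [0,0,6],
    [0,0,9],
    [0,0,11],
    [0,0,13],
    [0,0,14],
    [0,0,15],
    [0,0,16],
    [0,0,17],
    [0,0,17]
  ],
  "roll": [0,0,0,0,0,0,0,0,0]
}}

```text
time_s: 8.12
tcp_pos: [0.5006, 0.137, 0.0693]
orientation: [-3.057, -0.724, 0.0]
wrist_force: [-2.2, -1.2, 3.3]
finger_gap: 0.0004
gripper_force: 1.3
```

Call:
{"fn": "carry_out", "kwargs": {
  "slide": [
    [0,0,0.7],
    [0,0,1.5],
    [0,0,1.5],
    [0,0,1.5]
  ],
  "roll": [0,0,0,0]
}}

```text
time_s: 8.62
tcp_pos: [0.5007, 0.137, 0.0681]
orientation: [-3.057, -0.724, 0.0]
wrist_force: [-4.0, -0.1, 4.6]
finger_gap: 0.0003
gripper_force: 2.7
```

Call:
{"fn": "carry_out", "kwargs": {
  "slide": [
    [0,0,0.5],
    [0,0,1.0],
    [0,0,1.0],
    [0,0,1.0]
  ],
  "roll": [0,0,0,0]
}}

```text
time_s: 9.12
tcp_pos: [0.5007, 0.137, 0.0674]
orientation: [-3.057, -0.724, 0.0]
wrist_force: [-4.1, -1.3, 7.0]
finger_gap: 0.0004
gripper_force: 3.7
```

Call:
{"fn": "carry_out", "kwargs": {
  "slide": [
    [0,0,0.4],
    [0,0,0.8],
    [0,0,0.8],
    [0,0,0.8]
  ],
  "roll": [0,0,0,0]
}}

```text
time_s: 9.62
tcp_pos: [0.5007, 0.137, 0.0667]
orientation: [3.057, 0.724, -0.0]
wrist_force: [-6.3, -0.8, 7.9]
finger_gap: 0.0005
gripper_force: 4.4
```

Red is seated with the same force and depth as yellow. Next is blue.

Call:
{"fn": "carry_out", "kwargs": {
  "slide": [
    [0,0,-5],
    [0,0,-25],
    [0,0,-45],
    [-10,50,-45],
    [-20,100,-45],
    [-30,150,-45],
    [-39,200,-45],
    [-39,200,-45],
    [-39,200,-35],
    [-39,200,-20],
    [-39,200,-20],
    [-39,200,-20]
  ],
  "roll": [0,0,0,0,0,0,0,0,0,0,0,0]
}}

```text
time_s: 11.12
tcp_pos: [0.5553, -0.0586, 0.0859]
orientation: [-3.056, -0.725, 0.001]
wrist_force: [-0.4, -1.0, 0.2]
finger_gap: 0.0004
gripper_force: 0.0
```

Run:
```python
from h import *
im=bot.snapshot('wrist');cv2.imwrite('pics/w4.png',im)
```

```text
(no output)
```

View pics/w4.png

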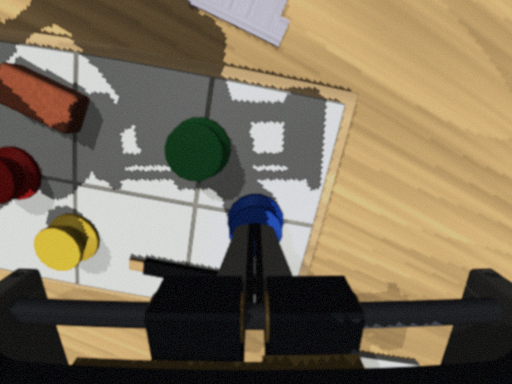

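The fingers are over blue, whose crown is at (255,216). Green at (198,149) is clear of them. I'll lower onto blue.

Call:
{"fn": "carry_out", "kwargs": {
  "slide": [
    [0,0,6],
    [0,0,9],
    [0,0,11],
    [0,0,13],
    [0,0,14],
    [0,0,15],
    [0,0,16],
    [0,0,17],
    [0,0,17]
  ],
  "roll": [0,0,0,0,0,0,0,0,0]
}}

```text
time_s: 12.3
tcp_pos: [0.5556, -0.0593, 0.0691]
orientation: [3.057, 0.724, 0.0]
wrist_force: [0.2, 1.1, 4.0]
finger_gap: -0.0
gripper_force: 1.5
```

Call:
{"fn": "carry_out", "kwargs": {
  "slide": [
    [0,0,0.6],
    [0,0,1.2],
    [0,0,1.2],
    [0,0,1.2]
  ],
  "roll": [0,0,0,0]
}}

```text
time_s: 12.8
tcp_pos: [0.5556, -0.0593, 0.0682]
orientation: [3.057, 0.724, 0.0]
wrist_force: [-1.5, 1.5, 4.9]
finger_gap: 0.0008
gripper_force: 2.7
```

Call:
{"fn": "carry_out", "kwargs": {
  "slide": [
    [0,0,0.5],
    [0,0,0.8],
    [0,0,0.8],
    [0,0,0.8]
  ],
  "roll": [0,0,0,0]
}}

```text
time_s: 13.3
tcp_pos: [0.5556, -0.0593, 0.0676]
orientation: [3.057, 0.724, 0.0]
wrist_force: [-1.5, 1.0, 8.0]
finger_gap: -0.0
gripper_force: 3.4
```

Call:
{"fn": "carry_out", "kwargs": {
  "slide": [
    [0,0,0.6],
    [0,0,0.6],
    [0,0,0.6]
  ],
  "roll": [0,0,0]
}}

```text
time_s: 13.68
tcp_pos: [0.5557, -0.0593, 0.0672]
orientation: [3.057, 0.724, 0.0]
wrist_force: [-2.7, 1.6, 8.2]
finger_gap: 0.0005
gripper_force: 3.9
```

Call:
{"fn": "carry_out", "kwargs": {
  "slide": [
    [0,0,-5],
    [0,0,-30],
    [0,0,-80],
    [0,0,-130],
    [13,-50,-172],
    [13,-105,-172],
    [13,-105,-172],
    [13,-105,-172],
    [13,-105,-172]
  ],
  "roll": [0,0,0,0,0,0,0,0,0]
}}

```text
time_s: 14.8
tcp_pos: [0.5202, 0.0393, 0.2378]
orientation: [-3.058, -0.721, 0.002]
wrist_force: [0.3, 0.1, -0.1]
finger_gap: 0.0005
gripper_force: 0.0
```

Run:
```python
from h import *
import pickle
s,p0=pickle.load(open('w1.pkl','rb'))
p=bot.camera_params('wrist');im=bot.snapshot('wrist');cv2.imwrite('pics/w5.png',im)
a=cv2.imread('pics/w1.png');cv2.imwrite('pics/cmp.png',cv2.resize(np.hstack([a[60:250,130:390],im[60:250,130:390]]),None,fx=1.5,fy=1.5))
for c,n in {'yellow':(212,201),'red':(181,157),'blue':(332,186),'green':(304,142)}.items():
    print(c,[ (onz(q,centre(i,c,n,28)[0],.048)*1000).round(1)[:2] for q,i in((p0,a),(p,im))])
print(bot.state()['tcp_pos'])
```

```text
yellow [array([467.6,  74.7]), array([470.9,  74.9])]
red [array([501.3, 135.9]), array([502.9, 134.9])]
blue [array([556. , -57.5]), array([557. , -54.2])]
green [array([588.4,   3.6]), array([588.2,   3.7])]
[0.5202074  0.03933534 0.23788405]
```

View pics/cmp.png

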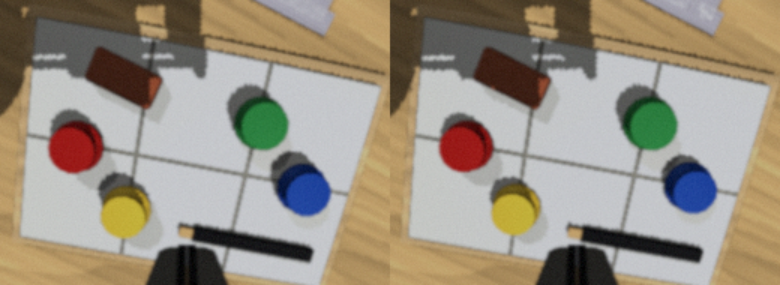

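The before (left) and after (right) pictures show yellow, red and blue lower by about 9, 6 and 8 mm. Green, the stone and the pencil have not moved. The final forces match caps seated at crown height 45 mm.

```bash
python3 -c "
from bench import bot
print(bot.job_done())"
```

```text
the job is handed in; nothing more can be done
None
```

I tapped the yellow, red and blue caps down in that order and handed the job in at about 15 s. Each push ended near 8 N with the crown at seated height, and the before and after pictures show green, the pencil and the stone unmoved.

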